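Load three slide boxes into the magazine

TASK

Load exactly three of the five flat slide boxes into the steel magazine, lying flat one on top of another, and leave the other two lying flat on the bench. The slides are glass, so set the boxes down without dropping them into the well, then press the stack down by its top until it comes to a firm stop below the rim, and hold it against the stop for a moment with about 2 kg, never as much as 4. Do not disturb the jars and the tube rack.

Things in the scene. Friction and masses are not known exactly. Their poses are not given: they have to be found in the camera images.
- box1: flat closed slide box holding glass slides, grey plastic with a dark seam and a pale blank label on top, 90 (its x) x 50 (its y) x 22 mm high, about 110 g, lying flat on the bench; origin at the centre of its underside, z up. All five are alike and either end may lead
- box2: flat closed slide box holding glass slides, grey plastic with a dark seam and a pale blank label on top, 90 (its x) x 50 (its y) x 22 mm high, about 110 g, lying flat on the bench; origin at the centre of its underside, z up. All five are alike and either end may lead
- box3: flat closed slide box holding glass slides, grey plastic with a dark seam and a pale blank label on top, 90 (its x) x 50 (its y) x 22 mm high, about 110 g, lying flat on the bench; origin at the centre of its underside, z up. All five are alike and either end may lead
- box4: flat closed slide box holding glass slides, grey plastic with a dark seam and a pale blank label on top, 90 (its x) x 50 (its y) x 22 mm high, about 110 g, lying flat on the bench; origin at the centre of its underside, z up. All five are alike and either end may lead
- box5: flat closed slide box holding glass slides, grey plastic with a dark seam and a pale blank label on top, 90 (its x) x 50 (its y) x 22 mm high, about 110 g, lying flat on the bench; origin at the centre of its underside, z up. All five are alike and either end may lead
- magazine: steel loading magazine fixed to the bench: an upright open-topped rectangular well on a 150 x 100 x 6 mm foot; origin at the centre of its underside. The well is 98 mm long (its x) and 58 mm wide (its y) inside, walls 4 mm, rim 92 mm above the bench, flared 7 mm outward over the top 10 mm. End walls have a 24 mm window slit, long sides none, so fingers beside a box cannot go below the rim
- mouth (a point): centre of the magazine's mouth at rim height (92 mm above the bench), x along the well, z up. Below it a level lift floor, unreported, stays where left: 2 to 14 mm below the rim at the start. It slides down against about 9 N of drag to a rubber stop (yields 1 mm per 6 N) of unknown height: a stack of three boxes (66 mm) ends with its top 2 to 10 mm below the rim. Feel for both
- jar1: bystander: glass jar with black cap, diameter 54, height 82 mm, standing somewhere among the boxes; origin at the centre of its underside
- jar2: bystander: glass jar like jar1, standing beyond the boxes
- rack: bystander: wire rack of capped test tubes, 66 (x) x 206 (y) x 80 mm high; origin at the centre of its underside
Mind the look-alikes: they are no part of the job. Leave any red look-alike of the box1 alone. What is shaped like the box4 but orange is not meant.

How it is judged:
By the outcome, as a careful person would: the job done as asked, in the order asked, and still so for the second after the job is handed in, with the robot touching nothing.
It also fails if it takes over 72 s, if anything falls off the work surface, if the arm or the gripper's body presses on something with over 40 N, if the wrist force passes 120 N, or if a joint passes its speed limit or range.

ROBOT

A 7-joint arm with a two-finger parallel gripper is mounted at the origin on the work surface. World frame = base frame: x ahead of the robot, y to its left, z up, the work surface at z = 0. Lengths are in mm, angles in rad, forces in N, time in s.
With the tool pointing down it reaches from about 400 to 875 mm from the base axis. Payload 4.4 kg.
Tool frame: the origin (TCP) lies at the very end of the fingers, on their centre line; the grasp point (between the pads) lies 19 mm behind it; z points along the fingers, y is the line along which they close (so a half turn about z gives the same grasp; the last joint's range is limited). The gripper opens to 85 mm and grips with 20 to 120 N. Pads are 22 mm wide; open, the fingers measure 114 mm over their backs; the gripper's body (76 mm by 85 mm) begins 54 mm behind the grasp point. The pads swing forward as they close: fully open they stand 13 mm farther back than shut.
Start: joints at [1.26, 0.628, 0.038, 1.517, -0.027, 0.996, -0.02], TCP at [157.563, -630.628, 231.313] pointing down, gripper open.
Joint ranges: [-3.06, 3.06], [-0.37, 2.12], [-1.25, 1.32], [0.18, 2.47], [-1.1, 4.24], [0.23, 1.98], [-2.94, 2.94]. Speed limits (rad/s): [2.57, 2.57, 3.14, 3.14, 3.14, 3.14, 3.14].

INTERFACE

Orientations are given as [roll, pitch, yaw] about the fixed x, y, z axes, in that order (R = Rz(yaw) Ry(pitch) Rx(roll)).
In Python, from cell import status, get_image, ctrl, models gives the robot as it stands.
- The arm moves only by the shell command python3 -m handwheel 'ROWS' [OPENING]. ROWS is JSON, a list of rows, each an object with "delta_pos": the shift along the world's x, y, z in cm, a list of three; "yaw": the turn about the world's z in rad. A call has 1 to 10 rows; each row shifts and turns the commanded pose from where the row before left it; what a row does not reach is not made up. A row lasts 1/12 s, in which the tool goes at most 41.7 mm and 7.16 degrees, less where a joint would pass 70% of its speed; a pose out of reach is approached as far as the arm can. A call is refused whole if a number of a shift passes 4.17 or a number of a turn 0.125, either way. A call with a gripper value outside its range is refused whole. OPENING is the opening, from -1 (shut) to 1 (fully open), set as the call begins (- or left out, the last holds). The fingers move at their own pace and stop on an object; the grip force is fixed at half the most. Time passes only in rows, so rows that do not move let the fingers close. It gives the time, the measured TCP pose, the force, the opening and the grip force at its end, in the units of the state.
- status.read_state(): the state, without advancing time (a new reading comes with each control period).
- get_image(name): name is "scene" or "side" or "wrist"; returns a dict with "color" (384x512x3 uint8, red, green, blue), "z_map" (384x512 float32, mm along the optical axis (not along the pixel's ray), 0 where there is no reading), "fx", "fy", "cx", "cy" (pixels), "position" and "rotation" of the camera in the world; the wrist camera has in their place "hand_eye" (4x4, takes a point from camera to tool coordinates, whose origin is the TCP and whose axes are the flange's). Camera axes: x right, y up, looking along -z (the intrinsics and any distortion apply to the point x, -y, -z); pixel columns grow to the right and rows downward; lengths in mm; the calibration is good to about 2 mm. The wrist camera is an equidistant fisheye: a pixel r from the principal point sees the ray r / f radians off the axis. A picture is of the moment at which its call begins: read the wrist's pose just before it.
- ctrl.finish_job(): hands the job in; it is judged then, once.
Trained networks look in a picture, given as the dict that the camera call returned (one of the last four; its "shot" number tells which), for a name from the list of things; names that differ only in an ending like _2 or _b are one class to them, and where a whole thing is asked for, a point or a joint stands for the part that bears it (a point fixed in the world has none). Each returns a list of dicts, best first, with "score" (0 to 1); they miss things now and then, are a little off and sometimes report something else, mostly with a low value. They report only what shows in the picture. A call takes as long as a camera call. They do not tell look-alikes from the thing itself.
- models.boxes_of(picture, name): "rect" ([left, top, right, bottom] in pixels, round what is visible of it).
The state is a dict: "clock": time; "qpos": joint angles; "qd": joint speeds; "tau": joint torques, N m; "eef_pos": TCP position; "tool_rot": TCP orientation; "force": force on the tool from outside, world axes, zero at the start; "torque": the same for the moment, N m; "width": finger opening in mm; "gripper_force": force on a finger pad.
Only numpy, scipy, OpenCV 4.12 (cv2) and the standard library are available. Lean on these libraries where they do the work, as an engineer would, in place of code of your own. Each camera call takes 0.05 s, during which the arm holds its last target. There are 200 camera calls.

## Working session

There is one attempt and no reset: what is moved stays moved. The work goes in short steps, Python scripts to look and compute and a shell command to move; the robot and the scene stay as the last step left them, time stands still between calls to the robot, and variables do not carry over. Pictures are saved under pics/ and viewed, at most 10 in all, crops included, and the job is handed in when it is done.

```bash
ls; mkdir -p pics
cat > h.py <<'E'
import numpy as np, cv2
from cell import status,get_image,ctrl,models
def cloud(p):
    z=p["z_map"]; v,u=np.mgrid[:z.shape[0],:z.shape[1]]
    X=np.stack([(u-p["cx"])/p["fx"]*z,-(v-p["cy"])/p["fy"]*z,-z],-1)
    W=X@np.array(p["rotation"]).T+np.array(p["position"]); W[z==0]=np.nan
    return W
E
python3 - <<'E'
from h import *
s=status.read_state(); print(s)
for n in ("scene","side"):
    p=get_image(n); cv2.imwrite(f"pics/{n}0.png",p["color"][...,::-1]); np.savez(f"{n}0.npz",**{k:np.array(v) for k,v in p.items()})
    print(n,p["position"],[k for k in p])
    W=cloud(p)
    for name in ("box1","magazine","jar1","rack"):
        for d in models.boxes_of(p,name):
            if d["score"]<.2: continue
            r=[int(x) for x in d["rect"]]; 
            u,v=(r[0]+r[2])//2,(r[1]+r[3])//2
            print(n,name,round(d["score"],2),r,W[v,u].round(),p["color"][v,u])
E
```

```text
pics
{'clock': 0.0, 'qpos': array([ 1.26020109,  0.62933181,  0.03847307,  1.51839916, -0.02699488,
        0.99631476, -0.02000627]), 'qd': array([-1.73805443e-03,  1.69176543e-05, -6.23673065e-04,  1.67097710e-03,
        6.81841240e-04, -1.12140490e-03, -1.00194668e-03]), 'tau': array([ 1.82686788e-03, -5.63403583e+01,  1.22644454e+00, -1.93445832e+01,
        1.09101157e-02,  1.05500247e-02, -4.52715966e-06]), 'eef_pos': array([ 157.38386127, -629.99225159,  230.38899039]), 'tool_rot': array([-3.13965903e+00,  4.82021968e-05,  2.44765924e-01]), 'force': array([-0.20999672,  0.32179337,  0.08888736]), 'torque': array([-0.02157301,  0.02920576, -0.06540341]), 'gripper_force': 0.0, 'width': 85.74998871826413}
scene [ 938.16721347 -581.67015754  728.12508348] ['color', 'z_map', 'fx', 'fy', 'cx', 'cy', 'position', 'rotation', 'shot']Traceback (most recent call last):
  File "<stdin>", line 6, in <module>
  File "h.py", line 6, in cloud
    W=X@np.array(p["rotation"]).T+np.array(p["position"]); W[z==0]=np.nan
      ~~~~~~~~~~~~~~~~~~~~~~~~~~~^~~~~~~~~~~~~~~~~~~~~~~~
ValueError: operands could not be broadcast together with shapes (384,512) (3,)
```

```bash
sed -i 's/np.array(p\["rotation"\]).T/Rotation.from_euler("xyz",p["rotation"]).as_matrix().T/; 1a from scipy.spatial.transform import Rotation' h.py
python3 - <<'E'
from h import *
for n in ("scene","side"):
    p=get_image(n); cv2.imwrite(f"pics/{n}0.png",p["color"][...,::-1]); np.savez(f"{n}0.npz",**{k:np.array(v) for k,v in p.items()})
    print(n,p["position"],p["rotation"],p["fx"])
    W=cloud(p)
    for name in ("box1","magazine","jar1","rack"):
        for d in models.boxes_of(p,name):
            if d["score"]<.2: continue
            r=[int(x) for x in d["rect"]]; 
            u,v=(r[0]+r[2])//2,(r[1]+r[3])//2
            print(n,name,round(d["score"],2),r,W[v,u].round(),p["color"][v,u])
E
```

```text
scene [ 938.16721347 -581.67015754  728.12508348] [0.83125325 0.00702417 0.61580815] 351.58349453413155
scene box1 0.94 [256, 155, 287, 177] [446. 208.  20.] [80 80 77]
scene box1 0.94 [166, 240, 203, 262] [ 460. -219.   21.] [134 130 116]
scene box1 0.88 [325, 164, 354, 178] [641. 314.  19.] [145 115  92]
scene box1 0.84 [298, 179, 328, 199] [615. 185.  20.] [83 83 79]
scene box1 0.73 [140, 294, 185, 328] [ 537. -371.   21.] [144 138 122]
scene box1 0.71 [219, 155, 248, 165] [321. 165.  18.] [113  11   9]
scene box1 0.67 [297, 139, 328, 157] [508. 378.  21.] [145 138 122]
scene magazine 0.87 [221, 186, 276, 249] [563. -81.  90.] [69 67 69]
scene jar1 0.79 [284, 248, 306, 289] [ 734. -136.   72.] [17 18 17]
scene jar1 0.71 [211, 257, 237, 293] [ 614. -244.   72.] [12 12 12]
scene jar1 0.5 [296, 138, 328, 156] [504. 386.  19.] [146 140 124]
scene jar1 0.37 [260, 156, 290, 180] [463. 207.  20.] [89 88 82]
scene rack 0.86 [310, 197, 376, 265] [777.  25.  77.] [145 143 135]
side [-99.17179454 603.95484576 798.14474502] [ 0.89478859  0.00525738 -2.30287982] 479.01225484462293
side box1 0.88 [194, 267, 235, 312] [436. 238.  19.] [142 136 121]
side box1 0.86 [343, 148, 379, 176] [ 514. -345.   19.] [87 84 82]
side box1 0.83 [121, 291, 147, 342] [487. 396.  21.] [142 135 121]
side box1 0.82 [325, 185, 365, 206] [ 449. -198.   20.] [141 135 121]
side box1 0.74 [253, 297, 299, 334] [301. 190.  23.] [143 135 120]
side box1 0.65 [99, 250, 148, 274] [626. 340.  22.] [138 119 101]
side box1 0.57 [160, 229, 202, 255] [593. 210.  20.] [131 124 111]
side magazine 0.72 [245, 172, 311, 239] [483.  10.  86.] [56 52 54]
side jar1 0.74 [300, 141, 324, 176] [ 579. -211.   62.] [84 83 77]
side jar1 0.66 [238, 140, 255, 174] [712. -93.  53.] [96 97 90]
side jar1 0.58 [324, 183, 365, 204] [ 456. -202.   21.] [144 139 124]
side rack 0.97 [143, 151, 224, 206] [776.  73.  30.] [96 99 89]
```

View pics/scene0.png

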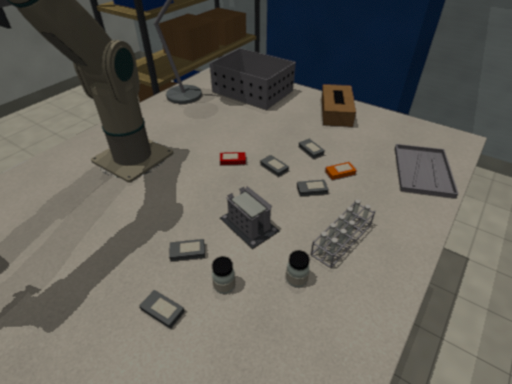

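View pics/side0.png

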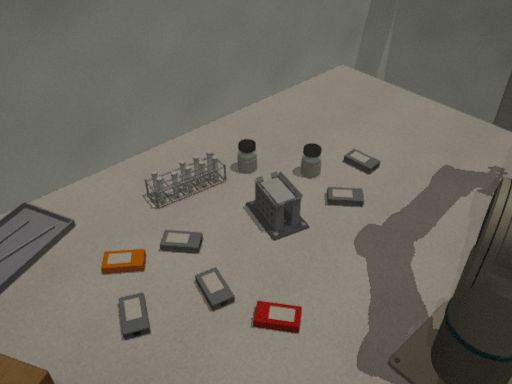

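Grey boxes in the scene view: (186,249), (162,308), (274,165), (312,187), (311,148). Look-alikes: red at (233,158), orange at (341,171). The magazine is at (249,215), jars at (223,274) and (298,268), rack at (344,233). I'll use the greys at (186,249), (162,308) and (274,165); first I'll fit their poses and check one crop.

Run:
```python
from h import *
P={}
for n in ("scene","side"):
    p=dict(np.load(f"{n}0.npz")); P[n]=(cloud(p),p["color"])
seeds=dict(A=(460,-219),B=(537,-371),C=(446,208),D=(615,185),E=(508,378))
def rect(pts):
    (c,s,a)=cv2.minAreaRect(pts.astype(np.float32)); 
    if s[0]<s[1]: a+=90; s=s[::-1]
    a=(a+90)%180-90
    return np.round([*c,*s],1),round(np.deg2rad(a),3)
for k,(x,y) in seeds.items():
    allp=[]
    for n,(W,col) in P.items():
        m=(np.hypot(W[...,0]-x,W[...,1]-y)<75)&(W[...,2]>15.5)&(W[...,2]<26)
        q=W[m]; allp.append(q); print(k,n,m.sum(),rect(q[:,:2]),np.median(q[:,2]).round(1))
    print("   both",rect(np.vstack(allp)[:,:2]))
for n,(W,col) in P.items():
    m=(np.hypot(W[...,0]-530,W[...,1]+50)<130)&(W[...,1]<40)
    r=W[m&(W[...,2]>88)&(W[...,2]<100)]; print("mag rim",n,rect(r[:,:2]),len(r),np.median(r[:,2]))
    h=np.histogram(W[m][:,2],np.arange(60,104,2)); print(h[0])
    f=W[m&(W[...,2]>3.5)&(W[...,2]<9)]; print("foot",rect(f[:,:2]),len(f))
a=cv2.resize(P["scene"][1][140:330,130:340],None,fx=2.6,fy=2.6,interpolation=cv2.INTER_CUBIC)
cv2.imwrite("pics/crop1.png",a[...,::-1])
```

```text
A scene 547 (array([ 454.2, -206.8,   89. ,   51.9]), np.float64(0.752)) 20.4
A side 481 (array([ 451.1, -202.6,   89.8,   57.2]), np.float64(0.73)) 20.4
   both (array([ 452.5, -203.7,   90.6,   58.8]), np.float64(0.753))
B scene 839 (array([ 524.5, -364.2,   91.6,   50.4]), np.float64(0.073)) 20.6
B side 373 (array([ 522.4, -360. ,   92. ,   55.8]), np.float64(0.043)) 20.2
   both (array([ 522.9, -360.7,   94.2,   57.6]), np.float64(0.073))
C scene 259 (array([443.6, 228.5,  90.8,  51.2]), np.float64(-0.231)) 19.4
C side 854 (array([441.6, 233.2,  93.8,  50.8]), np.float64(-0.233)) 20.9
   both (array([441.9, 230.6,  95.5,  55. ]), np.float64(-0.243))
D scene 323 (array([603.6, 198.8,  90.4,  53.5]), np.float64(0.733)) 19.5
D side 651 (array([601.2, 203.4,  90.9,  54.7]), np.float64(0.742)) 20.8
   both (array([602.2, 201.4,  91.9,  59.2]), np.float64(0.733))
E scene 214 (array([497. , 387.8,  91.3,  51.3]), np.float64(-0.444)) 19.2
E side 1000 (array([495.7, 392.8,  93.6,  50.3]), np.float64(-0.426)) 20.9
   both (array([495.5, 390.2,  95.5,  54.7]), np.float64(-0.432))
mag rim scene (array([527.6, -33.9, 116. ,  76.2]), np.float64(-0.266)) 74 89.34903782131204
[ 19  18  18  21  19  25  28  39  55 136 300 140  44  41  53  19   2   0
   0   0   0]
foot (array([528. , -35.4, 150.7,  98.2]), np.float64(-0.244)) 390
mag rim side (array([525.6, -30.9, 114.6,  76.7]), np.float64(-0.268)) 112 89.67354975437075
[ 25  15  28  25  26  21  31  38  53 115 276 257  67  61  61  47   4   0
   0   0   0]
foot (array([506.5, -69.5, 198. , 151.3]), np.float64(1.217)) 582
```

View pics/crop1.png

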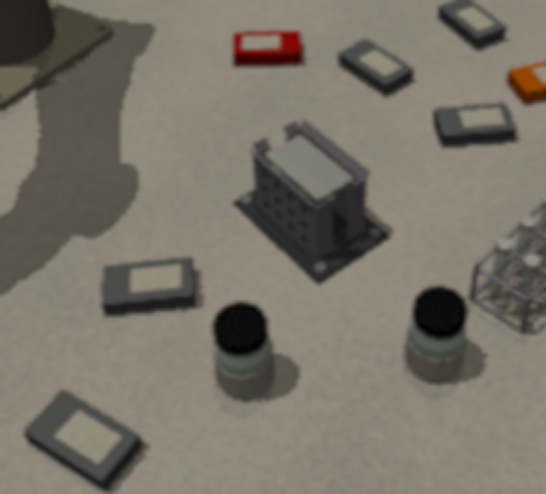

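```bash
python3 -m handwheel '[{"delta_pos":[2,1.5,0],"yaw":-0.06},{"delta_pos":[3,2.2,0],"yaw":-0.065},{"delta_pos":[3,2.2,0],"yaw":-0.06},{"delta_pos":[3,2.2,0],"yaw":0},{"delta_pos":[3,2.2,0],"yaw":0},{"delta_pos":[3,2.2,0],"yaw":0},{"delta_pos":[3,2.2,0],"yaw":0},{"delta_pos":[3,2.2,0],"yaw":0},{"delta_pos":[3,2.2,0],"yaw":0},{"delta_pos":[3,2.2,0],"yaw":0}]' 1
python3 -m handwheel '[{"delta_pos":[3,2.2,-1],"yaw":0},{"delta_pos":[3,2.2,-2],"yaw":0},{"delta_pos":[1.6,1.3,-2],"yaw":0},{"delta_pos":[0,0,0],"yaw":0},{"delta_pos":[0,0,0],"yaw":0}]'
cat >> h.py <<'E'
def wcloud():
    s=status.read_state(); p=get_image("wrist"); z=p["z_map"]
    v,u=np.mgrid[:z.shape[0],:z.shape[1]]
    a=(u-p["cx"])/p["fx"]; b=(v-p["cy"])/p["fy"]; th=np.hypot(a,b)+1e-9
    k=np.tan(np.minimum(th,1.5))/th
    X=np.stack([a*k*z,-b*k*z,-z],-1)
    H=np.array(p["hand_eye"]); X=X@H[:3,:3].T+H[:3,3]
    W=X@Rotation.from_euler("xyz",s["tool_rot"]).as_matrix().T+s["eef_pos"]; W[(z==0)|(th>1.2)]=np.nan
    return s,p,W
def rect(pts):
    (c,s,a)=cv2.minAreaRect(pts.astype(np.float32))
    if s[0]<s[1]: a+=90; s=s[::-1]
    a=(a+90)%180-90
    return np.round([*c,*s],1),round(np.deg2rad(a),3)
E
python3 - <<'E'
from h import *
s,p,W=wcloud(); print(s["clock"],s["eef_pos"].round(1),s["tool_rot"].round(3),s["force"].round(2),np.array(p["hand_eye"]).round(2).tolist(),p["fx"])
cv2.imwrite("pics/w0.png",p["color"][...,::-1])
for k,(x,y) in dict(B=(523,-362),A=(452,-204)).items():
    m=(np.hypot(W[...,0]-x,W[...,1]-y)<75)&(W[...,2]>15)&(W[...,2]<27); q=W[m]
    if len(q)>20: print(k,len(q),rect(q[:,:2]),np.median(q[:,2]))
m=(np.hypot(W[...,0]-523,W[...,1]+362)<150)&(np.abs(W[...,2])<10); print("bench",np.median(W[m][:,2]))
E
```

```text
clock: 1.38
eef_pos: [448.9, -416.4, 231.5]
tool_rot: [3.141, -0.0, 0.06]
force: [-0.2, -0.5, -0.3]
width: 85.3
gripper_force: 0.0
clock: 1.8
eef_pos: [523.6, -358.9, 180.2]
tool_rot: [-3.14, 0.002, 0.063]
force: [-1.0, 0.3, 0.1]
width: 85.2
gripper_force: 0.0
1.8 [ 523.6 -358.9  180.2] [-3.14e+00  2.00e-03  6.30e-02] [-0.97  0.3   0.09] [[-0.0, 0.96, 0.29, 72.81], [1.0, 0.0, -0.0, -0.2], [-0.0, 0.29, -0.96, -141.84], [0.0, 0.0, 0.0, 1.0]] 297.3186396354542
B 3912 (array([ 522.9, -362.3,   89.1,   50.1]), np.float64(0.069)) 21.265154302781383
A 2554 (array([ 453.1, -204.6,   90.2,   51.6]), np.float64(0.749)) 21.055626827704856
bench -0.7860739494347371
```

View pics/w0.png

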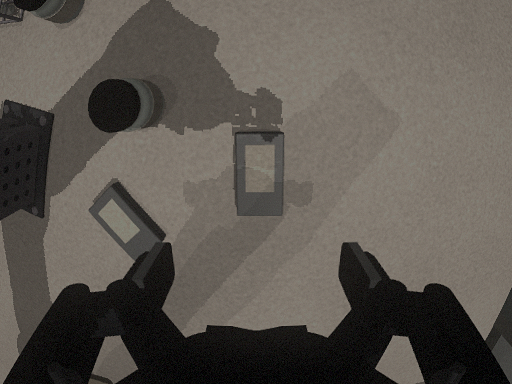

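```bash
python3 -m handwheel '[{"delta_pos":[-0.07,-0.34,-2],"yaw":0.006},{"delta_pos":[0,0,-3.5],"yaw":0},{"delta_pos":[0,0,-3.5],"yaw":0},{"delta_pos":[0,0,-3.5],"yaw":0},{"delta_pos":[0,0,-2.5],"yaw":0},{"delta_pos":[0,0,-1.2],"yaw":0},{"delta_pos":[0,0,-0.5],"yaw":0},{"delta_pos":[0,0,0],"yaw":0},{"delta_pos":[0,0,0],"yaw":0}]'
python3 -m handwheel '[{"delta_pos":[0,0,0],"yaw":0},{"delta_pos":[0,0,0],"yaw":0},{"delta_pos":[0,0,0],"yaw":0},{"delta_pos":[0,0,0],"yaw":0},{"delta_pos":[0,0,0],"yaw":0},{"delta_pos":[0,0,0],"yaw":0},{"delta_pos":[0,0,0],"yaw":0}]' -1
```

```text
clock: 2.6
eef_pos: [523.2, -365.9, 16.3]
tool_rot: [3.139, -0.002, 0.065]
force: [0.3, -0.3, -0.6]
width: 85.5
gripper_force: 0.0
clock: 3.18
eef_pos: [523.3, -364.6, 16.5]
tool_rot: [3.14, -0.002, 0.066]
force: [-0.6, 1.1, 9.9]
width: 47.5
gripper_force: 60.1
```

```bash
python3 -m handwheel '[{"delta_pos":[0,0.2,0],"yaw":0},{"delta_pos":[0,0,0],"yaw":0},{"delta_pos":[0,0,0],"yaw":0},{"delta_pos":[0,0,-0.2],"yaw":0},{"delta_pos":[0,0,-0.3],"yaw":0},{"delta_pos":[0,0,0],"yaw":0}]' 1
python3 - <<'E'
from h import *
s,p,W=wcloud(); print(s["eef_pos"].round(1),s["width"])
m=(np.hypot(W[...,0]-523,W[...,1]+362)<75)&(W[...,2]>15)&(W[...,2]<27)&(W[...,0]>500); q=W[m]; print(rect(q[:,:2]),np.median(q[:,2]))
E
python3 -m handwheel '[{"delta_pos":[0,0,0],"yaw":0},{"delta_pos":[0,0,0],"yaw":0},{"delta_pos":[0,0,0],"yaw":0},{"delta_pos":[0,0,0],"yaw":0},{"delta_pos":[0,0,0],"yaw":0},{"delta_pos":[0,0,0],"yaw":0}]' -1
```

```text
clock: 3.68
eef_pos: [522.0, -362.1, 8.8]
tool_rot: [-3.141, 0.001, 0.066]
force: [0.3, 0.6, -0.3]
width: 85.3
gripper_force: 0.0
[ 522.  -362.1    8.8] 85.25907578252422
(array([ 534.6, -359.4,  102. ,   69.2]), np.float64(-1.571)) 21.338991962469446
clock: 4.23
eef_pos: [522.8, -362.7, 10.1]
tool_rot: [3.141, -0.001, 0.066]
force: [0.1, 0.0, 3.8]
width: 48.3
gripper_force: 62.9
```

```bash
python3 -m handwheel '[{"delta_pos":[0,0,0.5],"yaw":0},{"delta_pos":[0,0,1.5],"yaw":0},{"delta_pos":[0,0,3],"yaw":0},{"delta_pos":[0,0,3],"yaw":0},{"delta_pos":[0,0,3],"yaw":0},{"delta_pos":[0,0,3],"yaw":0},{"delta_pos":[0,2,1],"yaw":-0.08},{"delta_pos":[0,3,0],"yaw":-0.08},{"delta_pos":[0,3.5,0],"yaw":-0.08},{"delta_pos":[0,3.5,0],"yaw":-0.08}]'
python3 -m handwheel '[{"delta_pos":[0,3.5,0],"yaw":0},{"delta_pos":[0,3.5,0],"yaw":0},{"delta_pos":[0,3.5,0],"yaw":0},{"delta_pos":[0,3.5,0],"yaw":0},{"delta_pos":[0,3.5,0],"yaw":0},{"delta_pos":[0.2,2.5,0],"yaw":0},{"delta_pos":[0.2,1,0],"yaw":0},{"delta_pos":[0,0,0],"yaw":0},{"delta_pos":[0,0,0],"yaw":0},{"delta_pos":[0,0,0],"yaw":0}]'
python3 - <<'E'
from h import *
s,p,W=wcloud(); print(s["eef_pos"].round(1),s["tool_rot"].round(3))
cv2.imwrite("pics/w1.png",p["color"][...,::-1])
z=W[...,2]; d=np.hypot(W[...,0]-527,W[...,1]+32)<110
for lo,hi in((3,9),(87,95),(128,160)):
    q=W[d&(z>lo)&(z<hi)]; print(lo,len(q),rect(q[:,:2]) if len(q)>5 else "",np.median(q[:,2]).round(1))
E
```

```text
clock: 5.07
eef_pos: [521.8, -241.3, 159.8]
tool_rot: [-3.141, 0.0, -0.26]
force: [1.2, 0.4, -1.5]
width: 48.1
gripper_force: 62.4
clock: 5.9
eef_pos: [526.3, -34.7, 159.6]
tool_rot: [3.14, -0.0, -0.257]
force: [-0.7, 0.5, -1.1]
width: 48.0
gripper_force: 62.4
[526.3 -34.7 159.6] [ 3.14  -0.    -0.257]
3 2803 (array([579.2, -45.9, 100.1,  41. ]), np.float64(1.302)) 5.3
87 832 (array([542.6, -35.8,  81.9,  76. ]), np.float64(-0.264)) 90.1
128 336 (array([569.8, -46.6,  48.6,   0.8]), np.float64(1.309)) 155.1
```

View pics/w1.png

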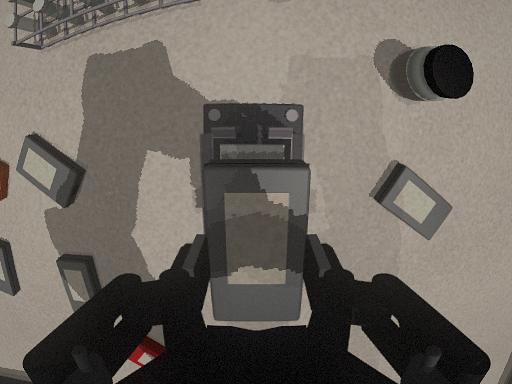

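The box is held level with its front end above the well, and the magazine fits at about (526.5, -31.5), yaw -0.264. That needs +3.2 mm in y.

```bash
python3 -m handwheel '[{"delta_pos":[0,0.32,-1],"yaw":-0.008},{"delta_pos":[0,0,-2],"yaw":0},{"delta_pos":[0,0,-1.5],"yaw":0},{"delta_pos":[0,0,0],"yaw":0},{"delta_pos":[0,0,0],"yaw":0},{"delta_pos":[0,0,0],"yaw":0}]'
python3 - <<'E'
from h import *
for i in range(1):
    s,p,W=wcloud(); print(s["eef_pos"].round(1),s["tool_rot"].round(3),s["force"].round(1))
    z=W[...,2]; d=np.hypot(W[...,0]-527,W[...,1]+32)<110
    for lo,hi in((3,9),(86,94),(110,130)):
        q=W[d&(z>lo)&(z<hi)]; print(lo,len(q),rect(q[:,:2]) if len(q)>5 else "",np.median(q[:,2]).round(1))
E
python3 -m handwheel '[{"delta_pos":[0,0,-0.3],"yaw":0},{"delta_pos":[0,0,-0.3],"yaw":0},{"delta_pos":[0,0,-0.3],"yaw":0},{"delta_pos":[0,0,-0.3],"yaw":0},{"delta_pos":[0,0,0],"yaw":0}]'
```

```text
clock: 6.45
eef_pos: [526.7, -29.8, 114.8]
tool_rot: [3.141, -0.0, -0.264]
force: [-0.4, 0.5, -0.9]
width: 48.0
gripper_force: 62.3
[526.7 -29.8 114.8] [ 3.141 -0.    -0.264] [-0.4  0.5 -0.9]
3 3948 (array([578.3, -45.5, 100.3,  41.7]), np.float64(1.306)) 5.2
86 2299 (array([528.6, -32.4, 110.8,  76.2]), np.float64(-0.256)) 89.5
110 16127 (array([527.1, -30.5,  90.1,  75.5]), np.float64(-0.271)) 126.0
clock: 6.92
eef_pos: [526.1, -29.0, 102.0]
tool_rot: [3.141, 0.001, -0.262]
force: [0.1, 0.7, -1.4]
width: 48.1
gripper_force: 62.4
```

```bash
python3 -m handwheel '[{"delta_pos":[0,-0.1,-0.2],"yaw":0},{"delta_pos":[0,0,-0.2],"yaw":0},{"delta_pos":[0,0,-0.1],"yaw":0},{"delta_pos":[0,0,0],"yaw":0}]' ; python3 -m handwheel '[{"delta_pos":[0,0,-0.1],"yaw":0},{"delta_pos":[0,0,-0.1],"yaw":0},{"delta_pos":[0,0,0],"yaw":0}]'
```

```text
clock: 7.25
eef_pos: [526.3, -30.1, 97.3]
tool_rot: [3.141, 0.0, -0.262]
force: [0.4, -0.7, -2.2]
width: 47.7
gripper_force: 62.4
clock: 7.5
eef_pos: [526.4, -30.1, 95.4]
tool_rot: [3.142, 0.0, -0.262]
force: [0.1, -0.3, -1.3]
width: 48.3
gripper_force: 62.4
```

```bash
python3 -m handwheel '[{"delta_pos":[0,0,-0.1],"yaw":0},{"delta_pos":[0,0,-0.1],"yaw":0},{"delta_pos":[0,0,0],"yaw":0}]'
```

```text
clock: 7.75
eef_pos: [526.4, -30.1, 93.4]
tool_rot: [3.142, 0.0, -0.262]
force: [0.1, -0.4, -1.1]
width: 48.0
gripper_force: 62.4
```

```bash
python3 -m handwheel '[{"delta_pos":[0,0,-0.1],"yaw":0},{"delta_pos":[0,0,0],"yaw":0}]';python3 -m handwheel '[{"delta_pos":[0,0,-0.1],"yaw":0},{"delta_pos":[0,0,0],"yaw":0}]'
```

```text
clock: 7.92
eef_pos: [526.5, -30.1, 92.7]
tool_rot: [-3.142, -0.0, -0.262]
force: [0.4, 0.2, 2.5]
width: 48.4
gripper_force: 62.7
clock: 8.08
eef_pos: [526.7, -30.2, 92.0]
tool_rot: [-3.141, -0.001, -0.262]
force: [-0.3, 1.1, 6.2]
width: 48.0
gripper_force: 63.2
```

```bash
python3 -m handwheel '[{"delta_pos":[0,0,0],"yaw":0},{"delta_pos":[0,0,0.1],"yaw":0},{"delta_pos":[0,0,0.5],"yaw":0},{"delta_pos":[0,0,1.5],"yaw":0},{"delta_pos":[0,0,2],"yaw":0},{"delta_pos":[0,0,0],"yaw":0}]' 1
python3 - <<'E'
from h import *
s,p,W=wcloud(); print(s["eef_pos"].round(1),s["width"])
cv2.imwrite("pics/w2.png",p["color"][...,::-1])
z=W[...,2]; d=np.hypot(W[...,0]-527,W[...,1]+32)<75
for lo,hi in((86,94),(99,110)):
    q=W[d&(z>lo)&(z<hi)]; print(lo,len(q),rect(q[:,:2]),np.median(q[:,2]).round(1))
E
python3 -m handwheel '[{"delta_pos":[0,0,0],"yaw":0},{"delta_pos":[0,0,0],"yaw":0},{"delta_pos":[0,0,0],"yaw":0},{"delta_pos":[0,0,0],"yaw":0},{"delta_pos":[0,-0.1,0],"yaw":0},{"delta_pos":[0,0,0],"yaw":0},{"delta_pos":[0,0,0],"yaw":0},{"delta_pos":[0,0,0],"yaw":0},{"delta_pos":[0,0,0],"yaw":0}]' -1
```

```text
clock: 8.58
eef_pos: [528.6, -30.4, 135.6]
tool_rot: [-3.14, -0.005, -0.262]
force: [1.0, -0.9, 0.1]
width: 85.3
gripper_force: 0.0
[528.6 -30.4 135.6] 85.27002225898654
86 3164 (array([526.5, -31.5, 115.3,  76.1]), np.float64(-0.264)) 89.6
99 10002 (array([527. , -30.6,  89.7,  50.5]), np.float64(-0.261)) 104.2
clock: 9.38
eef_pos: [526.5, -31.1, 132.5]
tool_rot: [3.142, 0.0, -0.262]
force: [-0.4, 0.5, 0.2]
width: -0.0
gripper_force: 0.0
```

View pics/w2.png

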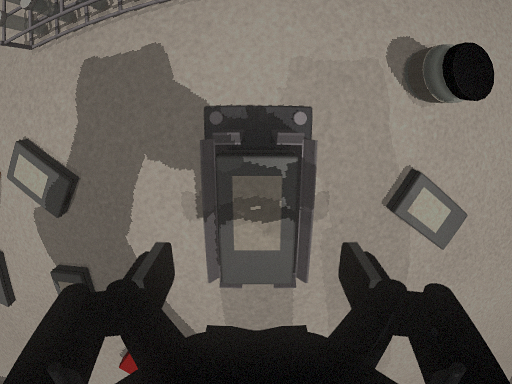

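The box sits centred in the well (257,215) with its top about 13 mm above the rim. Next I press it down to just below the rim.

```bash
python3 -m handwheel '[{"delta_pos":[0,0,-1],"yaw":0},{"delta_pos":[0,0,-1],"yaw":0},{"delta_pos":[0,0,-0.3],"yaw":0},{"delta_pos":[0,0,-0.2],"yaw":0},{"delta_pos":[0,0,-0.2],"yaw":0},{"delta_pos":[0,0,-0.2],"yaw":0}]'
python3 -m handwheel '[{"delta_pos":[0,0,-0.2],"yaw":0},{"delta_pos":[0,0,-0.2],"yaw":0}]'
python3 -m handwheel '[{"delta_pos":[0,0,-0.2],"yaw":0},{"delta_pos":[0,0,-0.2],"yaw":0}]'
```

```text
clock: 9.88
eef_pos: [526.5, -31.2, 103.6]
tool_rot: [-3.142, 0.0, -0.262]
force: [-1.9, -0.6, 7.5]
width: -0.1
gripper_force: 3.6
clock: 10.05
eef_pos: [526.6, -31.2, 100.2]
tool_rot: [-3.141, -0.001, -0.262]
force: [-1.3, -0.1, 8.1]
width: 0.1
gripper_force: 3.7
clock: 10.22
eef_pos: [526.6, -31.2, 96.3]
tool_rot: [-3.141, -0.001, -0.262]
force: [-1.5, 0.4, 7.1]
width: 0.0
gripper_force: 3.7
```

```bash
python3 -m handwheel '[{"delta_pos":[0,0,-0.2],"yaw":0},{"delta_pos":[0,0,-0.2],"yaw":0},{"delta_pos":[0,0,-0.2],"yaw":0},{"delta_pos":[0,0,-0.2],"yaw":0},{"delta_pos":[0,0,0],"yaw":0}]'
python3 -m handwheel '[{"delta_pos":[0,0,0.5],"yaw":0},{"delta_pos":[0,0,2.5],"yaw":0},{"delta_pos":[0,0,4],"yaw":0},{"delta_pos":[0,0,2],"yaw":0},{"delta_pos":[-0.8,-1.8,0],"yaw":0.115},{"delta_pos":[-1,-2.4,0],"yaw":0.115},{"delta_pos":[-1,-2.4,0],"yaw":0.115},{"delta_pos":[-1,-2.4,0],"yaw":0.115},{"delta_pos":[-1,-2.4,0],"yaw":0.115},{"delta_pos":[-1,-2.4,0],"yaw":0.115}]'
python3 -m handwheel '[{"delta_pos":[-0.9,-2,0],"yaw":0.115},{"delta_pos":[-0.6,-1.5,-1],"yaw":0.115},{"delta_pos":[0,0,-1],"yaw":0.091},{"delta_pos":[0,0,0],"yaw":0},{"delta_pos":[0,0,0],"yaw":0},{"delta_pos":[0,0,0],"yaw":0}]' 1
cat >> h.py <<'E'
def look(x,y,lo=15,hi=27,r=75):
    s,p,W=wcloud(); print(s["eef_pos"].round(1),s["tool_rot"].round(3),s["width"])
    q=W[(np.hypot(W[...,0]-x,W[...,1]-y)<r)&(W[...,2]>lo)&(W[...,2]<hi)]; print(len(q),rect(q[:,:2]),np.median(q[:,2]).round(1))
    return p
E
python3 -c "
from h import *
look(453,-205)"
```

```text
clock: 10.63
eef_pos: [526.5, -31.2, 88.1]
tool_rot: [-3.141, -0.0, -0.262]
force: [-1.4, -0.1, 6.5]
width: -0.4
gripper_force: 3.2
clock: 11.47
eef_pos: [468.1, -170.3, 178.0]
tool_rot: [3.141, -0.001, 0.434]
force: [0.5, -0.4, 0.1]
width: 0.0
gripper_force: 0.0
clock: 11.97
eef_pos: [454.0, -203.6, 158.0]
tool_rot: [3.141, -0.001, 0.747]
force: [0.5, -0.2, 0.2]
width: 72.3
gripper_force: 0.0
[ 454.  -203.6  158. ] [ 3.141e+00 -1.000e-03  7.470e-01] 72.34352434003841
4499 (array([ 452.9, -204.5,   89.2,   50.1]), np.float64(0.752)) 21.3
```

```bash
python3 -m handwheel '[{"delta_pos":[-0.1,-0.1,0],"yaw":0.004},{"delta_pos":[0,0,-3],"yaw":0},{"delta_pos":[0,0,-3.5],"yaw":0},{"delta_pos":[0,0,-3.5],"yaw":0},{"delta_pos":[0,0,-2.5],"yaw":0},{"delta_pos":[0,0,-1.5],"yaw":0},{"delta_pos":[0,0,-0.8],"yaw":0},{"delta_pos":[0,0,0],"yaw":0},{"delta_pos":[0,0,0],"yaw":0},{"delta_pos":[0,0,0],"yaw":0}]'
python3 -m handwheel '[{"delta_pos":[0,0,0],"yaw":0},{"delta_pos":[0,0,0],"yaw":0},{"delta_pos":[0,0,0],"yaw":0},{"delta_pos":[0,0,0],"yaw":0},{"delta_pos":[0,0,0],"yaw":0},{"delta_pos":[0,0,0],"yaw":0},{"delta_pos":[0,0,0],"yaw":0}]' -1
```

```text
clock: 12.85
eef_pos: [453.4, -205.4, 10.7]
tool_rot: [3.14, -0.001, 0.753]
force: [0.1, 0.1, -0.5]
width: 85.2
gripper_force: 0.0
clock: 13.43
eef_pos: [452.9, -205.4, 10.7]
tool_rot: [3.14, -0.001, 0.753]
force: [-1.4, 1.0, 8.4]
width: 48.3
gripper_force: 61.4
```

```bash
python3 -m handwheel '[{"delta_pos":[0,0,0.5],"yaw":0},{"delta_pos":[0,0,1.5],"yaw":0},{"delta_pos":[0,0,3],"yaw":0},{"delta_pos":[0,0,3.5],"yaw":0},{"delta_pos":[0,0,3.5],"yaw":0},{"delta_pos":[0,0,2.5],"yaw":-0.04},{"delta_pos":[0.4,0.9,0],"yaw":-0.1},{"delta_pos":[0.8,1.9,0],"yaw":-0.115},{"delta_pos":[1,2.4,0],"yaw":-0.115},{"delta_pos":[1,2.4,0],"yaw":-0.115}]'
python3 -m handwheel '[{"delta_pos":[1,2.4,0],"yaw":-0.115},{"delta_pos":[1,2.4,0],"yaw":-0.115},{"delta_pos":[1,2.4,0],"yaw":-0.115},{"delta_pos":[0.8,1.8,0],"yaw":-0.115},{"delta_pos":[0.34,0.82,0],"yaw":-0.07},{"delta_pos":[0,0,-1],"yaw":0},{"delta_pos":[0,0,-2],"yaw":0},{"delta_pos":[0,0,0],"yaw":0},{"delta_pos":[0,0,0],"yaw":0},{"delta_pos":[0,0,0],"yaw":0}]'
python3 - <<'E'
from h import *
s,p,W=wcloud(); print(s["eef_pos"].round(1),s["tool_rot"].round(3))
cv2.imwrite("pics/w3.png",p["color"][...,::-1])
z=W[...,2]; d=np.hypot(W[...,0]-527,W[...,1]+32)<110
for lo,hi in((86,94),(116,150)):
    q=W[d&(z>lo)&(z<hi)]; print(lo,len(q),rect(q[:,:2]),np.percentile(q[:,2],[5,50,95]).round(1))
# box front end: far points above 110 beyond fingers
ax=np.array([np.cos(-.264),np.sin(-.264)]); q=W[d&(z>110)&(z<150)]; t=(q[:,:2]-[526.5,-31.5])@ax; n=(q[:,:2]-[526.5,-31.5])@np.array([-ax[1],ax[0]])
print("front along",np.percentile(t,[95,99]).round(1)); f=t>30; print("cross",n[f].min().round(1),n[f].max().round(1), "z",np.median(q[f][:,2]).round(1))
E
```

```text
clock: 14.27
eef_pos: [484.4, -128.9, 155.2]
tool_rot: [3.141, -0.001, 0.26]
force: [-0.0, 0.5, -1.3]
width: 48.5
gripper_force: 62.6
clock: 15.1
eef_pos: [525.5, -32.0, 124.8]
tool_rot: [3.141, 0.0, -0.263]
force: [-0.2, 0.1, -1.6]
width: 48.1
gripper_force: 62.5
[525.5 -32.  124.8] [ 3.141  0.    -0.263]
86 2750 (array([528.9, -32.2, 110.8,  75.8]), np.float64(-0.262)) [86.5 88.9 91.4]
116 16950 (array([525.2, -32.2,  91.4,  75.7]), np.float64(-0.267)) [133.4 135.2 139.3]
front along [43.7 44.3]
cross -26.3 24.1 z 134.8
```

```bash
python3 -m handwheel '[{"delta_pos":[0.05,0.1,-0.5],"yaw":0},{"delta_pos":[0,0,-0.7],"yaw":0},{"delta_pos":[0,0,-0.5],"yaw":0},{"delta_pos":[0,0,-0.2],"yaw":0},{"delta_pos":[0,0,-0.1],"yaw":0},{"delta_pos":[0,0,-0.1],"yaw":0},{"delta_pos":[0,0,-0.1],"yaw":0},{"delta_pos":[0,0,0],"yaw":0}]'
python3 -m handwheel '[{"delta_pos":[0,0,-0.1],"yaw":0},{"delta_pos":[0,0,0],"yaw":0}]';python3 -m handwheel '[{"delta_pos":[0,0,-0.1],"yaw":0},{"delta_pos":[0,0,0],"yaw":0}]';python3 -m handwheel '[{"delta_pos":[0,0,-0.1],"yaw":0},{"delta_pos":[0,0,0],"yaw":0}]'
```

```text
clock: 15.82
eef_pos: [526.4, -29.9, 102.5]
tool_rot: [3.142, -0.0, -0.262]
force: [0.3, 0.3, -1.6]
width: 48.1
gripper_force: 62.6
clock: 15.98
eef_pos: [526.4, -29.9, 101.6]
tool_rot: [-3.142, -0.0, -0.262]
force: [-0.5, 0.3, -1.2]
width: 48.3
gripper_force: 62.6
clock: 16.15
eef_pos: [526.3, -29.9, 100.5]
tool_rot: [3.142, 0.0, -0.262]
force: [0.2, -0.7, -1.4]
width: 48.3
gripper_force: 62.6
clock: 16.32
eef_pos: [526.4, -30.0, 99.6]
tool_rot: [3.142, -0.0, -0.262]
force: [1.1, 0.8, 0.4]
width: 47.7
gripper_force: 62.8
```

Contact is just starting; one more millimetre, then release.

```bash
python3 -m handwheel '[{"delta_pos":[0,0,-0.1],"yaw":0},{"delta_pos":[0,0,0],"yaw":0}]'
python3 -m handwheel '[{"delta_pos":[0,0,0],"yaw":0},{"delta_pos":[0,0,0.1],"yaw":0},{"delta_pos":[0,0,0.5],"yaw":0},{"delta_pos":[0,0,1.5],"yaw":0},{"delta_pos":[0,0,2],"yaw":0},{"delta_pos":[0,0,0],"yaw":0},{"delta_pos":[0,0,0],"yaw":0}]' 1
python3 -c "
from h import *
look(527,-32,100,125)"
python3 -m handwheel '[{"delta_pos":[0,0,0],"yaw":0},{"delta_pos":[0,-0.1,0],"yaw":0},{"delta_pos":[0,0,0],"yaw":0},{"delta_pos":[0,0,0],"yaw":0},{"delta_pos":[0,0,0],"yaw":0},{"delta_pos":[0,0,0],"yaw":0},{"delta_pos":[0,0,0],"yaw":0},{"delta_pos":[0,0,0],"yaw":0}]' -1
```

```text
clock: 16.48
eef_pos: [526.6, -30.0, 98.9]
tool_rot: [-3.141, -0.001, -0.262]
force: [-0.5, -0.5, 4.3]
width: 48.1
gripper_force: 63.2
clock: 17.07
eef_pos: [527.2, -29.9, 140.6]
tool_rot: [-3.141, -0.002, -0.262]
force: [0.4, 0.3, -1.7]
width: 85.2
gripper_force: 0.0
[527.2 -29.9 140.6] [-3.141e+00 -2.000e-03 -2.620e-01] 85.23834152984927
10281 (array([526.8, -30.2,  90.3,  50.5]), np.float64(-0.26)) 110.1
clock: 17.78
eef_pos: [526.4, -30.9, 139.5]
tool_rot: [3.142, -0.0, -0.262]
force: [0.1, -1.1, 0.4]
width: 0.1
gripper_force: 0.0
```

```bash
python3 -m handwheel '[{"delta_pos":[0,0,-1.2],"yaw":0},{"delta_pos":[0,0,-1],"yaw":0},{"delta_pos":[0,0,-0.4],"yaw":0},{"delta_pos":[0,0,-0.2],"yaw":0},{"delta_pos":[0,0,-0.2],"yaw":0},{"delta_pos":[0,0,-0.2],"yaw":0}]'
python3 -m handwheel '[{"delta_pos":[0,0,-0.2],"yaw":0},{"delta_pos":[0,0,-0.2],"yaw":0},{"delta_pos":[0,0,-0.2],"yaw":0}]'
python3 -m handwheel '[{"delta_pos":[0,0,-0.2],"yaw":0},{"delta_pos":[0,0,-0.2],"yaw":0},{"delta_pos":[0,0,-0.2],"yaw":0}]'
python3 -m handwheel '[{"delta_pos":[0,0,-0.2],"yaw":0},{"delta_pos":[0,0,-0.2],"yaw":0},{"delta_pos":[0,0,-0.2],"yaw":0},{"delta_pos":[0,0,0],"yaw":0}]'
```

```text
clock: 18.28
eef_pos: [526.3, -30.9, 108.0]
tool_rot: [-3.141, 0.0, -0.262]
force: [-2.0, -0.1, 6.5]
width: -0.0
gripper_force: 3.1
clock: 18.53
eef_pos: [526.3, -30.9, 102.3]
tool_rot: [-3.141, -0.0, -0.262]
force: [-2.4, 0.2, 6.7]
width: 0.0
gripper_force: 3.1
clock: 18.78
eef_pos: [526.2, -30.9, 96.2]
tool_rot: [-3.141, 0.0, -0.262]
force: [-2.2, -0.9, 6.3]
width: 0.1
gripper_force: 3.1
clock: 19.12
eef_pos: [526.0, -30.9, 90.0]
tool_rot: [-3.141, 0.001, -0.262]
force: [-1.5, -0.3, 5.3]
width: 0.1
gripper_force: 2.7
```

```bash
python3 -m handwheel '[{"delta_pos":[0,0,-0.2],"yaw":0},{"delta_pos":[0,0,0],"yaw":0},{"delta_pos":[0,0,0.5],"yaw":0},{"delta_pos":[0,0,2.5],"yaw":0},{"delta_pos":[0,0,3.5],"yaw":0},{"delta_pos":[-0.5,1.5,2.5],"yaw":0},{"delta_pos":[-0.9,2.8,0],"yaw":0},{"delta_pos":[-1.1,3.5,0],"yaw":0.03},{"delta_pos":[-1.1,3.5,0],"yaw":0},{"delta_pos":[-1.1,3.5,0],"yaw":0}]'
python3 -m handwheel '[{"delta_pos":[-1.1,3.5,0],"yaw":0},{"delta_pos":[-1.1,3.5,0],"yaw":0},{"delta_pos":[-1,2.8,-1],"yaw":0},{"delta_pos":[-0.5,1.6,-1],"yaw":0},{"delta_pos":[0,0,0],"yaw":0},{"delta_pos":[0,0,0],"yaw":0},{"delta_pos":[0,0,0],"yaw":0}]' 1
python3 - <<'E'
from h import *
p=look(442,231); cv2.imwrite("pics/w4.png",p["color"][...,::-1])
E
```

```text
clock: 19.95
eef_pos: [479.2, 118.4, 178.4]
tool_rot: [-3.141, -0.002, -0.233]
force: [0.7, 1.0, 0.7]
width: -0.1
gripper_force: 0.0
clock: 20.53
eef_pos: [443.1, 230.1, 158.0]
tool_rot: [3.141, -0.001, -0.233]
force: [0.5, -0.7, -0.2]
width: 83.1
gripper_force: 0.0
[443.1 230.1 158. ] [ 3.141e+00 -1.000e-03 -2.330e-01] 83.10153214189435
4513 (array([442.1, 231.6,  90. ,  50.2]), np.float64(-0.235)) 21.2
```

View pics/w4.png

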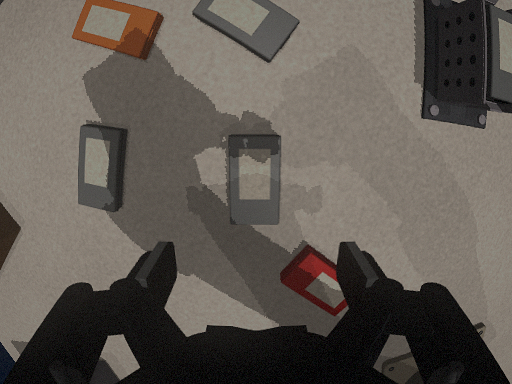

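```bash
python3 -m handwheel '[{"delta_pos":[-0.1,0.15,0],"yaw":0},{"delta_pos":[0,0,-3],"yaw":0},{"delta_pos":[0,0,-3.5],"yaw":0},{"delta_pos":[0,0,-3.5],"yaw":0},{"delta_pos":[0,0,-2.5],"yaw":0},{"delta_pos":[0,0,-1.5],"yaw":0},{"delta_pos":[0,0,-0.8],"yaw":0},{"delta_pos":[0,0,0],"yaw":0},{"delta_pos":[0,0,0],"yaw":0},{"delta_pos":[0,0,0],"yaw":0}]'
python3 -m handwheel '[{"delta_pos":[0,0,0],"yaw":0},{"delta_pos":[0,0,0],"yaw":0},{"delta_pos":[0,0,0],"yaw":0},{"delta_pos":[0,0,0],"yaw":0},{"delta_pos":[0,0,0],"yaw":0},{"delta_pos":[0,0,0],"yaw":0},{"delta_pos":[0,0,0],"yaw":0}]' -1
```

```text
clock: 21.42
eef_pos: [442.4, 232.7, 10.7]
tool_rot: [-3.14, -0.002, -0.233]
force: [-0.4, 0.1, -0.3]
width: 85.8
gripper_force: 0.0
clock: 22.0
eef_pos: [441.8, 232.9, 10.7]
tool_rot: [-3.14, -0.001, -0.232]
force: [-1.3, -0.4, 7.3]
width: 48.1
gripper_force: 61.4
```

```bash
python3 -m handwheel '[{"delta_pos":[0,0,0.5],"yaw":0},{"delta_pos":[0,0,1.5],"yaw":0},{"delta_pos":[0,0,3],"yaw":0},{"delta_pos":[0,0,3.5],"yaw":0},{"delta_pos":[0,0,3.5],"yaw":0},{"delta_pos":[0,0,2.5],"yaw":0},{"delta_pos":[0.6,-1.8,0],"yaw":0},{"delta_pos":[1,-3.2,0],"yaw":-0.03},{"delta_pos":[1.1,-3.5,0],"yaw":0},{"delta_pos":[1.1,-3.5,0],"yaw":0}]'
python3 -m handwheel '[{"delta_pos":[1.1,-3.5,0],"yaw":0},{"delta_pos":[1.1,-3.5,0],"yaw":0},{"delta_pos":[1.1,-3.5,0],"yaw":0},{"delta_pos":[0.9,-2.5,0],"yaw":0},{"delta_pos":[0.47,-1.39,0],"yaw":0},{"delta_pos":[0,0,-1],"yaw":0},{"delta_pos":[0,0,-2],"yaw":0},{"delta_pos":[0,0,0],"yaw":0},{"delta_pos":[0,0,0],"yaw":0},{"delta_pos":[0,0,0],"yaw":0}]'
python3 - <<'E'
from h import *
s,p,W=wcloud(); print(s["eef_pos"].round(1),s["tool_rot"].round(3))
cv2.imwrite("pics/w5.png",p["color"][...,::-1])
z=W[...,2]; d=np.hypot(W[...,0]-527,W[...,1]+32)<110
ax=np.array([np.cos(-.264),np.sin(-.264)]); q=W[d&(z>110)&(z<150)]; t=(q[:,:2]-[526.5,-31.5])@ax; n=(q[:,:2]-[526.5,-31.5])@np.array([-ax[1],ax[0]])
print("front along",np.percentile(t,[95,99]).round(1)); f=t>30; print("cross",n[f].min().round(1),n[f].max().round(1), "z",np.median(q[f][:,2]).round(1))
E
```

```text
clock: 22.83
eef_pos: [479.2, 111.9, 155.1]
tool_rot: [-3.141, -0.0, -0.26]
force: [1.1, 0.4, -1.8]
width: 48.0
gripper_force: 62.7
clock: 23.67
eef_pos: [525.8, -30.3, 124.8]
tool_rot: [-3.141, 0.001, -0.261]
force: [0.0, -0.6, -1.5]
width: 48.0
gripper_force: 62.7
[525.8 -30.3 124.8] [-3.141e+00  1.000e-03 -2.610e-01]
front along [43.9 44.5]
cross -24.6 25.9 z 134.9
```

Aligned within 1 mm. The top of the stack is at about 88, so contact should come with the TCP near z 99.

```bash
python3 -m handwheel '[{"delta_pos":[0.05,-0.05,-0.5],"yaw":0},{"delta_pos":[0,0,-0.7],"yaw":0},{"delta_pos":[0,0,-0.5],"yaw":0},{"delta_pos":[0,0,-0.2],"yaw":0},{"delta_pos":[0,0,-0.1],"yaw":0},{"delta_pos":[0,0,-0.1],"yaw":0},{"delta_pos":[0,0,-0.1],"yaw":0},{"delta_pos":[0,0,0],"yaw":0}]'
python3 -m handwheel '[{"delta_pos":[0,0,-0.1],"yaw":0},{"delta_pos":[0,0,0],"yaw":0}]';python3 -m handwheel '[{"delta_pos":[0,0,-0.1],"yaw":0},{"delta_pos":[0,0,0],"yaw":0}]';python3 -m handwheel '[{"delta_pos":[0,0,-0.1],"yaw":0},{"delta_pos":[0,0,0],"yaw":0}]'
```

```text
clock: 24.38
eef_pos: [526.6, -31.9, 102.5]
tool_rot: [3.142, -0.0, -0.262]
force: [-0.5, -0.4, -1.7]
width: 47.9
gripper_force: 62.7
clock: 24.55
eef_pos: [526.6, -31.8, 101.6]
tool_rot: [-3.142, -0.0, -0.262]
force: [0.2, 0.5, -0.6]
width: 48.0
gripper_force: 62.7
clock: 24.72
eef_pos: [526.5, -31.8, 100.5]
tool_rot: [3.142, 0.0, -0.262]
force: [0.0, -0.2, -1.2]
width: 48.5
gripper_force: 62.7
clock: 24.88
eef_pos: [526.7, -31.8, 99.6]
tool_rot: [-3.142, -0.0, -0.262]
force: [1.2, 0.4, -0.1]
width: 48.2
gripper_force: 62.8
```

```bash
python3 -m handwheel '[{"delta_pos":[0,0,-0.1],"yaw":0},{"delta_pos":[0,0,0],"yaw":0}]'
python3 -m handwheel '[{"delta_pos":[0,0,0],"yaw":0},{"delta_pos":[0,0,0.1],"yaw":0},{"delta_pos":[0,0,0.5],"yaw":0},{"delta_pos":[0,0,1.5],"yaw":0},{"delta_pos":[0,0,2],"yaw":0},{"delta_pos":[0,0,0],"yaw":0},{"delta_pos":[0,0,0],"yaw":0}]' 1
python3 -c "
from h import *
look(527,-32,100,125)"
python3 -m handwheel '[{"delta_pos":[0,0,0],"yaw":0},{"delta_pos":[0,0.05,0],"yaw":0},{"delta_pos":[0,0,0],"yaw":0},{"delta_pos":[0,0,0],"yaw":0},{"delta_pos":[0,0,0],"yaw":0},{"delta_pos":[0,0,0],"yaw":0},{"delta_pos":[0,0,0],"yaw":0},{"delta_pos":[0,0,0],"yaw":0}]' -1
```

```text
clock: 25.05
eef_pos: [526.9, -31.8, 98.9]
tool_rot: [-3.141, -0.001, -0.262]
force: [-1.7, 0.3, 3.2]
width: 48.1
gripper_force: 63.2
clock: 25.63
eef_pos: [527.4, -31.8, 140.7]
tool_rot: [-3.141, -0.003, -0.262]
force: [0.3, 0.3, -0.2]
width: 85.6
gripper_force: 0.0
[527.4 -31.8 140.7] [-3.141e+00 -3.000e-03 -2.620e-01] 85.55137153876544
10269 (array([527.5, -32.5,  89.9,  50.7]), np.float64(-0.269)) 109.9
clock: 26.35
eef_pos: [526.5, -31.3, 139.5]
tool_rot: [3.142, 0.0, -0.262]
force: [0.2, -0.6, 1.2]
width: 0.3
gripper_force: 0.0
```

Now the final press, in steps down to about z 91, then slowly to feel for the stop.

```bash
python3 -m handwheel '[{"delta_pos":[0,0,-1.2],"yaw":0},{"delta_pos":[0,0,-1],"yaw":0},{"delta_pos":[0,0,-0.4],"yaw":0},{"delta_pos":[0,0,-0.2],"yaw":0},{"delta_pos":[0,0,-0.2],"yaw":0},{"delta_pos":[0,0,-0.2],"yaw":0}]'
python3 -m handwheel '[{"delta_pos":[0,0,-0.2],"yaw":0},{"delta_pos":[0,0,-0.2],"yaw":0},{"delta_pos":[0,0,-0.2],"yaw":0}]'
python3 -m handwheel '[{"delta_pos":[0,0,-0.2],"yaw":0},{"delta_pos":[0,0,-0.2],"yaw":0},{"delta_pos":[0,0,-0.2],"yaw":0}]'
python3 -m handwheel '[{"delta_pos":[0,0,-0.1],"yaw":0},{"delta_pos":[0,0,-0.1],"yaw":0},{"delta_pos":[0,0,-0.1],"yaw":0},{"delta_pos":[0,0,0],"yaw":0}]'
```

```text
clock: 26.85
eef_pos: [526.5, -31.3, 107.8]
tool_rot: [-3.141, 0.0, -0.262]
force: [-1.8, -0.5, 4.8]
width: 0.2
gripper_force: 2.4
clock: 27.1
eef_pos: [526.5, -31.3, 101.7]
tool_rot: [-3.141, -0.0, -0.262]
force: [-2.1, -0.1, 5.3]
width: -0.2
gripper_force: 2.5
clock: 27.35
eef_pos: [526.5, -31.3, 95.4]
tool_rot: [3.142, 0.0, -0.262]
force: [-1.9, 0.4, 4.0]
width: 0.2
gripper_force: 2.5
clock: 27.68
eef_pos: [526.4, -31.3, 92.4]
tool_rot: [3.142, 0.0, -0.262]
force: [-2.2, 1.4, 4.4]
width: 0.1
gripper_force: 2.1
```

```bash
python3 -m handwheel '[{"delta_pos":[0,0,-0.1],"yaw":0},{"delta_pos":[0,0,-0.1],"yaw":0}]'
python3 -m handwheel '[{"delta_pos":[0,0,-0.1],"yaw":0},{"delta_pos":[0,0,0],"yaw":0}]'
python3 -m handwheel '[{"delta_pos":[0,0,-0.1],"yaw":0},{"delta_pos":[0,0,0],"yaw":0}]'
python3 -m handwheel '[{"delta_pos":[0,0,-0.1],"yaw":0},{"delta_pos":[0,0,0],"yaw":0}]'
```

```text
clock: 27.85
eef_pos: [526.5, -31.3, 90.6]
tool_rot: [3.142, -0.0, -0.262]
force: [-1.9, 0.4, 4.6]
width: 0.1
gripper_force: 2.4
clock: 28.02
eef_pos: [526.4, -31.3, 89.4]
tool_rot: [3.142, 0.0, -0.262]
force: [-2.1, -0.4, 3.9]
width: 0.2
gripper_force: 2.2
clock: 28.18
eef_pos: [526.4, -31.3, 88.4]
tool_rot: [3.142, 0.0, -0.262]
force: [-1.7, 0.0, 5.4]
width: 0.1
gripper_force: 2.2
clock: 28.35
eef_pos: [526.5, -31.3, 87.5]
tool_rot: [3.142, 0.0, -0.262]
force: [-1.8, -0.5, 5.1]
width: 0.1
gripper_force: 2.2
```

```bash
python3 -m handwheel '[{"delta_pos":[0,0,-0.1],"yaw":0},{"delta_pos":[0,0,0],"yaw":0}]'
python3 -m handwheel '[{"delta_pos":[0,0,-0.1],"yaw":0},{"delta_pos":[0,0,0],"yaw":0}]'
python3 -m handwheel '[{"delta_pos":[0,0,-0.1],"yaw":0},{"delta_pos":[0,0,0],"yaw":0}]'
```

```text
clock: 28.52
eef_pos: [526.4, -31.3, 86.5]
tool_rot: [3.142, 0.0, -0.262]
force: [-2.0, 0.9, 4.6]
width: -0.1
gripper_force: 2.2
clock: 28.68
eef_pos: [526.4, -31.3, 85.4]
tool_rot: [3.142, 0.0, -0.262]
force: [-2.3, -0.0, 3.3]
width: -0.2
gripper_force: 2.2
clock: 28.85
eef_pos: [526.4, -31.3, 84.5]
tool_rot: [3.142, 0.0, -0.262]
force: [-2.4, 1.6, 3.7]
width: -0.1
gripper_force: 2.2
```

```bash
python3 -m handwheel '[{"delta_pos":[0,0,-0.1],"yaw":0},{"delta_pos":[0,0,0],"yaw":0}]'
python3 -m handwheel '[{"delta_pos":[0,0,-0.1],"yaw":0},{"delta_pos":[0,0,0],"yaw":0}]'
```

```text
clock: 29.02
eef_pos: [526.6, -31.3, 83.7]
tool_rot: [-3.142, -0.0, -0.262]
force: [-3.1, 0.1, 7.9]
width: 0.1
gripper_force: 3.7
clock: 29.18
eef_pos: [526.8, -31.4, 83.1]
tool_rot: [-3.141, -0.0, -0.262]
force: [-3.3, 0.1, 11.7]
width: -0.1
gripper_force: 5.5
```

```bash
python3 -m handwheel '[{"delta_pos":[0,0,-0.1],"yaw":0},{"delta_pos":[0,0,0],"yaw":0},{"delta_pos":[0,0,0],"yaw":0}]'
```

```text
clock: 29.43
eef_pos: [526.9, -31.4, 82.6]
tool_rot: [-3.141, -0.001, -0.262]
force: [-3.7, 0.6, 14.8]
width: 0.1
gripper_force: 6.9
```

```bash
python3 -m handwheel '[{"delta_pos":[0,0,-0.1],"yaw":0},{"delta_pos":[0,0,-0.05],"yaw":0},{"delta_pos":[0,0,0],"yaw":0},{"delta_pos":[0,0,0],"yaw":0}]'
```

```text
clock: 29.77
eef_pos: [527.2, -31.4, 81.7]
tool_rot: [-3.141, -0.002, -0.262]
force: [-4.9, 0.1, 19.5]
width: -0.2
gripper_force: 9.5
```

```bash
python3 -m handwheel '[{"delta_pos":[0,0,-0.02],"yaw":0},{"delta_pos":[0,0,0],"yaw":0},{"delta_pos":[0,0,0],"yaw":0},{"delta_pos":[0,0,0],"yaw":0},{"delta_pos":[0,0,0],"yaw":0},{"delta_pos":[0,0,0],"yaw":0},{"delta_pos":[0,0,0],"yaw":0},{"delta_pos":[0,0,0],"yaw":0},{"delta_pos":[0,0,0],"yaw":0},{"delta_pos":[0,0,0],"yaw":0}]'
python3 -m handwheel '[{"delta_pos":[0,0,0],"yaw":0},{"delta_pos":[0,0,0],"yaw":0},{"delta_pos":[0,0,0],"yaw":0},{"delta_pos":[0,0,0],"yaw":0},{"delta_pos":[0,0,0],"yaw":0},{"delta_pos":[0,0,0],"yaw":0},{"delta_pos":[0,0,0],"yaw":0}]'
python3 -m handwheel '[{"delta_pos":[0,0,0.2],"yaw":0},{"delta_pos":[0,0,0.3],"yaw":0},{"delta_pos":[0,0,0.5],"yaw":0},{"delta_pos":[0,0,2],"yaw":0},{"delta_pos":[0,0,3],"yaw":0},{"delta_pos":[0,0,3],"yaw":0},{"delta_pos":[0,0,0],"yaw":0},{"delta_pos":[0,0,0],"yaw":0}]'
python3 - <<'E'
from h import *
p=look(527,-32,75,86,50); cv2.imwrite("pics/w6.png",p["color"][...,::-1])
E
```

```text
clock: 30.6
eef_pos: [527.2, -31.4, 81.6]
tool_rot: [-3.141, -0.002, -0.262]
force: [-3.5, 0.2, 19.7]
width: 0.1
gripper_force: 9.8
clock: 31.18
eef_pos: [527.2, -31.4, 81.6]
tool_rot: [-3.141, -0.002, -0.262]
force: [-4.5, 0.1, 19.8]
width: 0.0
gripper_force: 9.8
clock: 31.85
eef_pos: [528.4, -31.3, 171.4]
tool_rot: [-3.141, -0.005, -0.262]
force: [0.3, -0.0, -0.6]
width: 0.1
gripper_force: 0.0
[528.4 -31.3 171.4] [-3.141 -0.005 -0.262] 0.08587500657572765
6926 (array([529.3, -31.9,  92.2,  66.9]), np.float64(-0.269)) 84.0
```

View pics/w6.png

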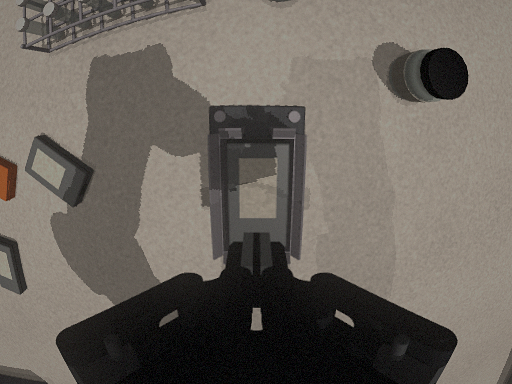

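The stack lies flat in the well at (257,200) with its top below the rim. The two spare boxes at (58,170) and (8,264), the jar and the rack are where they were.

```bash
python3 -c "
from h import *
print(ctrl.finish_job())"
```

```text
the job is handed in; nothing more can be done
None
```

I loaded three grey slide boxes flat into the magazine, pressed them to the stop (top about 8 mm below the rim), held them there at about 20 N for over a second, left the other two boxes and the bystanders alone, and handed the job in at about 32 s.

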